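Load the tape roll and hold up the paint caddy

TASK

Slip the roll of blue masking tape over the upright peg on the paint caddy, all the way down until it sits flat on the deck, and let go of it. Then take the loaded caddy by its handle, lift it off the table and finish while still holding it, level and still in the air about a hand's breadth (8 to 10 cm) above the table, so that I can wipe underneath. Keep the jars in their wells and do not disturb the other things on the table.

Things in the scene. Friction and masses are not known exactly. Their poses are not given: they have to be found in the camera images.
- tape_roll: loose roll of blue masking tape on a card core, standing flat on the table with its hole upright: outside diameter 56 mm, hole diameter 28 mm, 36 mm tall, about 70 g. Origin: centre of its underside; z along the hole
- caddy: loose yellow plastic paint caddy, 330 mm long (its x), 150 mm wide (its y), walls and end decks 55 mm high; origin: centre of its underside, z up. Flat deck with a wooden peg at +x; two jar wells (50 mm wide, 40 deep) at -x; brush troughs and the handle between. About 0.4 kg empty, 0.6 kg loaded with jars and roll; it then balances within 20 mm of the handle's middle
- peg_seat (a point): foot of the caddy's upright wooden peg, on the deck (x = +125 mm, y = 0, z = 55 mm in the caddy's frame, same axes as the caddy). The peg is 20 mm in diameter and 50 mm tall with its top 8 mm tapered; the roll is fully home when its underside rests on the deck here
- caddy_handle: the caddy's carrying handle, rigid with it: a black rubber grip bar 116 mm long (caddy x), 18 mm wide (caddy y), 22 mm tall, on two uprights that leave 94 mm of free bar between them. Origin: 55 mm above the caddy's underside, below the bar's middle; axes as the caddy
- handle_mid (a point): middle of the grip bar, 155 mm above the caddy's underside, over the caddy's centre; the bar's top is at 166 mm and below the bar it is open down to 55 mm
- jar_teal: capped green paint jar, 46 mm diameter, 60 mm tall, standing in well_a of the caddy; origin: centre of its underside
- jar_ochre: capped amber paint jar, 46 mm diameter, 60 mm tall, standing in well_b of the caddy; origin: centre of its underside
- well_a (a point): centre of the floor of the caddy's jar well on its +y side (15 mm above the caddy's underside)
- well_b (a point): centre of the floor of the caddy's jar well on its -y side (15 mm above the caddy's underside)
- spare_jar: larger capped clear paint jar with a red label standing on the table, 60 mm diameter, 72 mm tall, a bystander; origin: centre of its underside
- water_pot: white ceramic water cup standing on the table, 72 mm across the rim, 85 mm tall, a bystander; origin: centre of its underside
- tube_blue: blue paint tube lying on the table, about 200 mm long (its x), 35 mm high, a bystander; origin on the table under its middle
Not all that is in view belongs to the job. Of the things shaped like the tape_roll, the blue one is meant.

How it is judged:
On the way, in this order (a step that is already met when the one before it is completed fails the run):
1. the tape roll sits home on the caddy's peg, let go, with the caddy still standing on the table (horizontal distance between tape_roll and peg_seat below 0.007 m and z of tape_roll in the frame of peg_seat below 0.003 m and angle between the z axis of tape_roll and the z axis of caddy, either way round below 0.08 rad and contact force between tape_roll and the fingers below 0.05 N and height (world z) of caddy below 0.01 m), for 0.2 s.
2. the loaded caddy is held clear of the table by its handle, level (height (world z) of caddy above 0.05 m and angle between caddy's own z axis and vertical below 0.1 rad and contact force between caddy_handle and the fingers above 2 N), for 0.3 s.
At the end, for the whole second after the job is handed in: The gripper holds the caddy by its handle, underside 50 to 160 mm above the table, tilt under 0.1 rad, under 30 mm/s and 0.2 rad/s, resting on nothing; roll home on the peg (7 mm of its axis, 3 mm of the deck, flat within 0.08 rad); each jar in its own well (12 mm) (all of step 2 and height (world z) of caddy below 0.16 m and linear speed of caddy below 0.03 m/s and angular speed of caddy below 0.2 rad/s and contact force between caddy and spare_jar below 0.1 N and contact force between caddy and water_pot below 0.1 N and horizontal distance between tape_roll and peg_seat below 0.007 m and z of tape_roll in the frame of peg_seat below 0.003 m and angle between the z axis of tape_roll and the z axis of caddy, either way round below 0.08 rad and distance between jar_teal and well_a below 0.012 m and distance between jar_ochre and well_b below 0.012 m); the arm keeps its last pose, push and grip.
It fails at once if the caddy is tipped more than 0.25 rad (14 degrees) (angle between caddy's own z axis and vertical above 0.25 rad).
It fails at once if a jar leaves its well (distance between jar_teal and well_a above 0.025 m or distance between jar_ochre and well_b above 0.025 m).
It fails at once if a bystander on the table is moved more than 20 mm or tipped (distance of any of spare_jar, water_pot, tube_blue from where it was at the start of the episode above 0.02 m or angle between any of spare_jar, water_pot's own z axis and vertical above 0.3 rad).
It also fails if it takes over 54 s, if anything falls off the work surface, if the arm or the gripper's body presses on something with over 40 N, if the wrist force passes 120 N, or if a joint passes its speed limit or range.

ROBOT

A 7-joint arm with a two-finger parallel gripper is mounted at the origin on the work surface. World frame = base frame: x ahead of the robot, y to its left, z up, the work surface at z = 0. Lengths are in m, angles in rad, forces in N, time in s.
With the tool pointing down it reaches from about 0.425 to 0.925 m from the base axis. Payload 6.8 kg.
Tool frame: the origin (TCP) lies at the very end of the fingers, on their centre line; the grasp point (between the pads) lies 19 mm behind it (robot.tcp_to_grasp is the distance from the TCP to the grasp point, in m); y points along the fingers, z is the direction in which the jaws open and shut, and the axes are right-handed (so a half turn about y gives the same grasp; the last joint's range is limited). The gripper opens to 85 mm and grips with 20 to 120 N. Pads are 22 mm wide; open, the fingers measure 114 mm over their backs; the gripper's body (76 mm by 85 mm) begins 54 mm behind the grasp point. The pads swing forward as they close: fully open they stand 13 mm farther back than shut.
Start: joints at [-1.341, 0.477, 0.022, 1.555, -0.011, 1.109, -0.083], TCP at [0.224, 0.637, 0.231] pointing down, gripper open.
Joint ranges: [-2.96, 2.96], [-0.34, 2.1], [-1.41, 1.46], [0.24, 2.44], [-1.37, 4.51], [0.17, 1.92], [-2.96, 2.96]. Speed limits (rad/s): [2.39, 2.39, 3.14, 3.14, 3.14, 3.14, 3.14].

INTERFACE

Orientations are given as a rotation vector (axis times angle).
In Python, from bench import robot, get_image gives the robot as it stands.
- The arm moves only by the shell command python3 -m creep 'ROWS' [FORCE]. ROWS is JSON, a list of rows, each an object with "travel": the shift along the tool's x, y, z in m, a list of three; "delta_rot": the turn, a rotation vector about the tool's x, y, z in degrees, a list of three; "jaw": the opening, from -1 (shut) to 1 (fully open), so that 0 is half open. A call has exactly 8 rows; each row is the pose to reach, as a shift and turn from the pose commanded when the call began, along the tool's axes at that moment; what a row does not reach only later rows make up. A row lasts 1/12 s, in which the tool goes at most 41.7 mm and 7.16 degrees, less where a joint would pass 70% of its speed; a pose out of reach is approached as far as the arm can. A call with a gripper value outside its range is refused whole. The fingers move at their own pace and stop on an object; FORCE is the grip in N (left out, the last holds). Time passes only in rows, so rows that repeat a pose let the fingers close, or fill a call up. It gives the time, the measured TCP pose, the force and the opening at its end, in the units of the state.
- robot.read_state(): the state, without advancing time (a new reading comes with each control period).
- get_image(name): name is "scene" or "top" or "wrist"; returns a dict with "image" (384x512x3 uint8, blue, green, red), "fovy" (degrees; the focal length in pixels is half the picture's height over the tangent of half this angle, whatever the lens; pixels are square), "cx", "cy" (the principal point, pixels), "camera_from_world" (4x4, takes a point from world to camera coordinates); the wrist camera has in their place "mount" (4x4, takes a point from camera to tool coordinates, whose origin is the TCP and whose axes are the tool frame's). Camera axes: x right, y up, looking along -z (the intrinsics and any distortion apply to the point x, -y, -z); pixel columns grow to the right and rows downward; lengths in m; the calibration is good to about 2 mm. A picture is of the moment at which its call begins: read the wrist's pose just before it. There is no depth.
- robot.job_done(): hands the job in, once; it reports no verdict.
The state is a dict: "time_s": time; "q": joint angles; "dq": joint speeds; "joint_efforts": joint torques, N m; "eef_pos": TCP position; "tool_rot": TCP orientation; "ft_force": force on the tool from outside, world axes, zero at the start; "moment": the same for the moment, N m; "gripper_width": finger opening in m.
Only numpy, scipy, OpenCV 4.12 (cv2) and the standard library are available. Lean on these libraries where they do the work, as an engineer would, in place of code of your own. Each camera call takes 0.05 s, during which the arm holds its last target.

## Working session

There is one attempt and no reset: what is moved stays moved. The work goes in short steps, Python scripts to look and compute and a shell command to move; the robot and the scene stay as the last step left them, time stands still between calls to the robot, and variables do not carry over. Pictures are saved under pics/ and viewed, and the job is handed in when it is done.

```bash
ls -la; mkdir -p pics; python3 - <<'E'
from bench import robot,get_image
import cv2,numpy as np
s=robot.read_state()
for k in s: print(k,np.round(s[k],4))
for n in ["scene","top","wrist"]:
    d=get_image(n); cv2.imwrite(f"pics/{n}0.png",d["image"])
    print(n,{k:(np.round(v,4).tolist() if not np.isscalar(v) else v) for k,v in d.items() if k!="image"})
E
```

```text
total 12
drwxr-xr-x  3 agent agent 4096 Dec  7 05:10 .
drwxr-xr-x 23 root  root  4096 Dec  7 05:10 ..
drwxr-xr-x  2 agent agent 4096 Dec  7 05:10 pics
time_s 0.0
q [-1.3411  0.4778  0.0224  1.5564 -0.0115  1.1093 -0.0831]
dq [-0.0009  0.0013 -0.0007 -0.0006  0.0001 -0.0007  0.0009]
joint_efforts [ 2.00000e-04 -5.96444e+01  1.60820e+00 -2.81199e+01  1.25000e-02
  9.10000e-03  0.00000e+00]
eef_pos [0.2236 0.6363 0.2303]
tool_rot [-1.5563  0.2653 -0.2651]
ft_force [ 0.6593 -0.1923 -0.0479]
moment [-0.0038 -0.0031 -0.0203]
gripper_width 0.0854
scene {'fovy': 45.72552955120878, 'cx': 254.9169204686116, 'cy': 195.69731164935197, 'camera_from_world': [[0.7945, 0.607, 0.015, -0.4143], [-0.4752, 0.6063, 0.6377, 0.173], [0.378, -0.5138, 0.7702, -1.5028], [0.0, 0.0, 0.0, 1.0]]}
top {'fovy': 52.09412314986885, 'cx': 260.08673166176567, 'cy': 187.90776734116852, 'camera_from_world': [[0.0162, -0.9996, 0.0243, -0.0139], [0.9898, 0.0194, 0.1413, -0.549], [-0.1417, 0.0218, 0.9897, -1.0157], [0.0, 0.0, 0.0, 1.0]]}
wrist {'fovy': 59.69688274500146, 'cx': 252.89956124915713, 'cy': 190.9633782893403, 'mount': [[-0.0005, -0.9646, -0.2636, -0.067], [0.001, 0.2636, -0.9646, -0.1426], [1.0, -0.0008, 0.0009, 0.0003], [0.0, 0.0, 0.0, 1.0]]}
```

View pics/scene0.png

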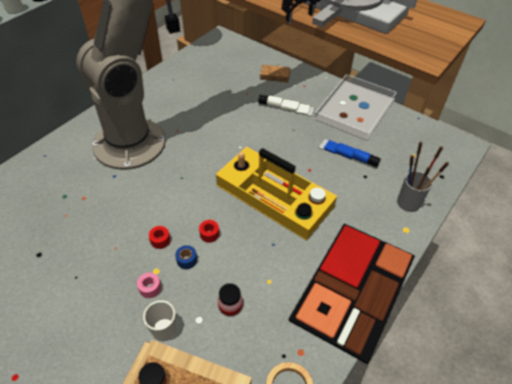

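View pics/top0.png

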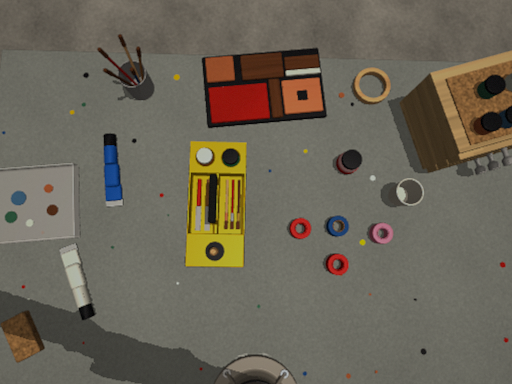

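View pics/wrist0.png

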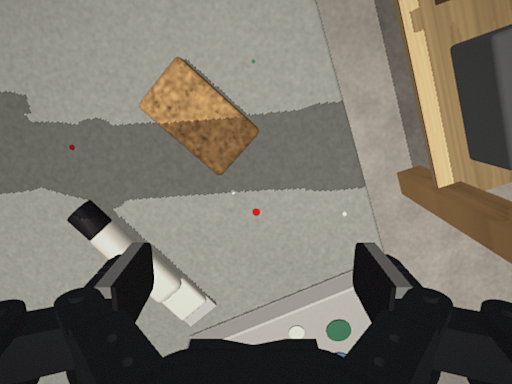

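The top view shows the caddy with its peg end towards the robot: peg at about (215,251), jars at (205,156) and (231,157), black handle at (212,200). The blue roll is at (338,226), with red rolls at (300,229) and (337,264) and a pink one at (382,233). The spare jar is at (350,161), the pot at (410,192) and the blue tube at (113,170).

```bash
cat > h.py <<'E'
from bench import robot,get_image
import cv2,numpy as np
from scipy.spatial.transform import Rotation as R
np.set_printoptions(suppress=True,precision=4)
def foc(d): return 192/np.tan(np.radians(d["fovy"]/2))
def T_wc(d,s=None):
    if "mount" in d:
        T=np.eye(4);T[:3,:3]=R.from_rotvec(s["tool_rot"]).as_matrix();T[:3,3]=s["eef_pos"]
        return T@np.array(d["mount"])
    return np.linalg.inv(np.array(d["camera_from_world"]))
def ray(d,uv,T):
    f=foc(d);v=np.array([(uv[0]-d["cx"])/f,-(uv[1]-d["cy"])/f,-1.])
    return T[:3,3],T[:3,:3]@v
def cast(d,uv,z,T):
    o,v=ray(d,uv,T);return o+v*(z-o[2])/v[2]
def proj(d,p,T):
    c=np.linalg.inv(T)@np.r_[p,1];f=foc(d)
    return np.array([d["cx"]+f*c[0]/-c[2],d["cy"]-f*c[1]/-c[2]])
def tri(rays):
    A=0;b=0
    for o,v in rays:
        v=v/np.linalg.norm(v);P=np.eye(3)-np.outer(v,v);A=A+P;b=b+P@o
    return np.linalg.solve(A,b)
def blobs(im,lo,hi,amin=20):
    hsv=cv2.cvtColor(im,cv2.COLOR_BGR2HSV);m=cv2.inRange(hsv,np.array(lo),np.array(hi))
    n,l,st,c=cv2.connectedComponentsWithStats(m)
    return [(st[i,4],c[i],st[i,:4],l==i) for i in range(1,n) if st[i,4]>=amin]
E
python3 - <<'E'
from h import *
s=robot.read_state()
im={n:get_image(n) for n in("scene","top")}
for n,d in im.items():
    T=T_wc(d);print(n,"cam",T[:3,3],"tcp px",proj(d,s["eef_pos"],T),"base",proj(d,[0,0,0],T))
    for nm,lo,hi in(("blue",(100,120,40),(130,255,255)),("yellow",(22,150,80),(33,255,255)),("red",(0,180,80),(5,255,255))):
        for b in blobs(d["image"],lo,hi,60): print(nm,b[0],b[1],b[2],cast(d,b[1],0.036,T))
for n,d in im.items(): cv2.imwrite(f"pics/{n}_z.png",cv2.resize({"scene":d["image"][130:290,130:350],"top":d["image"][120:290,160:400]}[n],None,fx=3.2,fy=3.2,interpolation=cv2.INTER_CUBIC))
E
```

```text
scene cam [ 0.9795 -0.6255  1.0532] tcp px [299.3842  21.5234] base [129.3728 143.2718]
blue 469 [347.4563 151.1173] [325 140  46  23] [0.5997 0.3799 0.036 ]
blue 237 [186.0844 257.903 ] [176 246  20  22] [ 0.4668 -0.224   0.036 ]
yellow 4051 [273.6682 191.8534] [217 148 119  91] [0.5145 0.0985 0.036 ]
red 304 [208.5493 230.1053] [200 220  19  22] [ 0.4546 -0.1215  0.036 ]
red 302 [158.5563 236.2517] [149 226  20  22] [ 0.3621 -0.2195  0.036 ]
red 2139 [349.892  255.9285] [320 226  60  62] [0.8009 0.0438 0.036 ]
top cam [0.3997 0.0189 1.0831] tcp px [-52.4884 325.8211] base [254.7178 400.2229]
blue 801 [111.6267 173.6704] [104 145  18  56] [0.5803 0.3948 0.036 ]
blue 141 [ 18.0142 197.7518] [ 12 192  14  13] [0.5107 0.6355 0.036 ]
blue 198 [337.0455 225.6667] [328 216  20  20] [ 0.4518 -0.2112  0.036 ]
yellow 4966 [216.675  207.5203] [185 141  62 126] [0.4945 0.1108 0.036 ]
red 2095 [238.6387 102.5079] [208  83  62  40] [0.7878 0.0593 0.036 ]
red 73 [198.6712 193.2329] [197 180   4  26] [0.5319 0.1601 0.036 ]
red 250 [299.884 228.008] [290 218  21  21] [ 0.4439 -0.1118  0.036 ]
red 262 [337.3053 264.1298] [327 254  21  21] [ 0.3509 -0.2108  0.036 ]
```

```bash
python3 - <<'E'
from h import *
print(R.from_rotvec(robot.read_state()["tool_rot"]).as_matrix())
E
```

```text
[[ 0.9435 -0.0002  0.3314]
 [-0.3314 -0.0008  0.9435]
 [ 0.0001 -1.     -0.0008]]
```

View pics/scene_z.png

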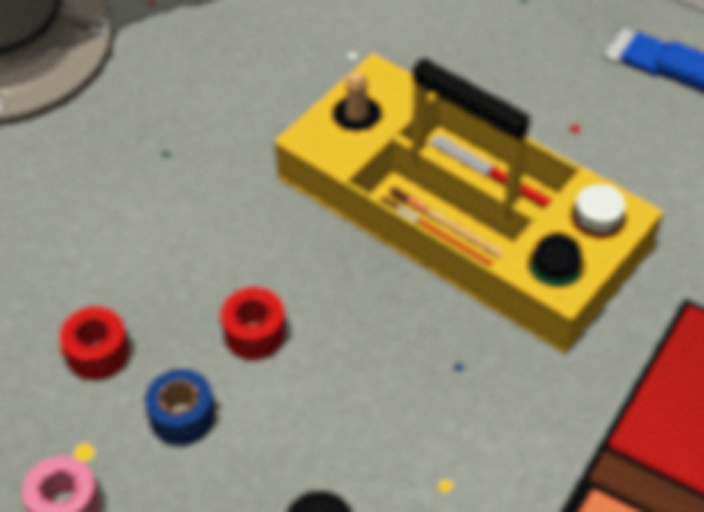

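View pics/top_z.png

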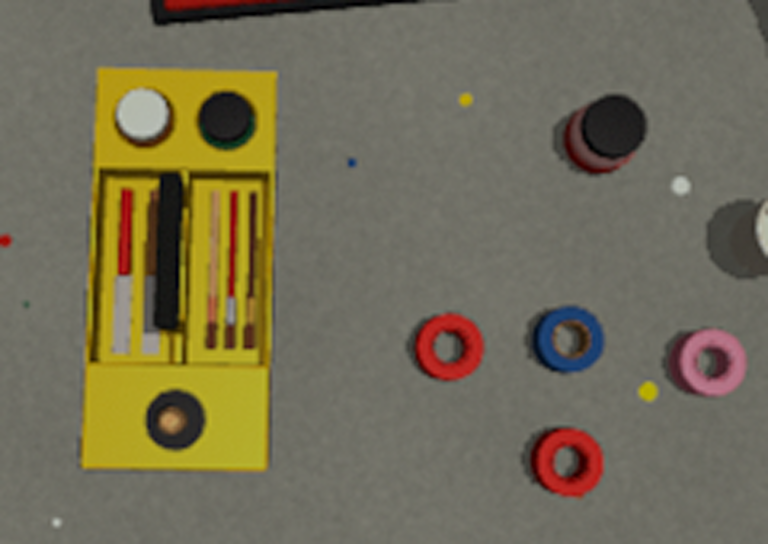

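```bash
python3 - <<'E'
from h import *
sc=get_image("scene");tp=get_image("top");Ts=T_wc(sc);Tt=T_wc(tp)
def z2(n,u): return np.array(u)/3.2+{"s":(130,130),"t":(160,120)}[n]
def both(nm,us,ut,z):
    a=z2("s",us);b=z2("t",ut)
    print(nm,"scene",cast(sc,a,z,Ts)[:2],"top",cast(tp,b,z,Tt)[:2],"tri",tri([ray(sc,a,Ts),ray(tp,b,Tt)]))
both("roll top",(180,396),(571,338),.036)
both("peg top",(356,76),(172,418),.105)
both("cap teal",(557,250),(226,117),.075)
both("cap ochre",(600,200),(143,113),.075)
both("handle end+",(421,66),(167,325),.166)
both("handle end-",(520,124),(170,178),.166)
both("deck corner far right",(566,318),(277,72),.055)
both("deck corner near right",(277,146),(268,468),.055)
both("deck corner far left",(660,213),(98,68),.055)
both("deck corner near left",(376,54),(82,468),.055)
E
```

```text
roll top scene [ 0.4585 -0.2145] top [ 0.452 -0.215] tri [ 0.4541 -0.2142  0.0315]
peg top scene [0.3859 0.109 ] top [0.3821 0.1085] tri [0.3832 0.1098 0.1026]
cap teal scene [0.6318 0.075 ] top [0.6254 0.0752] tri [0.6284 0.077  0.0696]
cap ochre scene [0.6308 0.145 ] top [0.6272 0.143 ] tri [0.6291 0.1445 0.0736]
handle end+ scene [0.4605 0.1059] top [0.4498 0.1088] tri [0.4526 0.1118 0.1561]
handle end- scene [0.5662 0.1023] top [0.5581 0.1102] tri [0.5605 0.1116 0.1542]
deck corner far right scene [0.6708 0.0332] top [0.6693 0.0346] tri [0.67   0.0347 0.0527]
deck corner near right scene [0.3538 0.0317] top [0.3428 0.035 ] tri [0.3444 0.0372 0.0438]
deck corner far left scene [0.674 0.181] top [0.6694 0.1844] tri [0.6716 0.1859 0.0484]
deck corner near left scene [0.3511 0.1834] top [0.3406 0.1836] tri [0.343  0.1876 0.0465]
```

```bash
python3 -m creep '[{"travel":[0.032,-0.006,-0.024],"delta_rot":[0,-2.4,0],"jaw":1},{"travel":[0.064,-0.012,-0.048],"delta_rot":[0,-4.8,0],"jaw":1},{"travel":[0.096,-0.018,-0.072],"delta_rot":[0,-7.2,0],"jaw":1},{"travel":[0.128,-0.024,-0.096],"delta_rot":[0,-9.6,0],"jaw":1},{"travel":[0.160,-0.030,-0.120],"delta_rot":[0,-12,0],"jaw":1},{"travel":[0.192,-0.036,-0.144],"delta_rot":[0,-14.4,0],"jaw":1},{"travel":[0.224,-0.042,-0.168],"delta_rot":[0,-16.8,0],"jaw":1},{"travel":[0.256,-0.048,-0.192],"delta_rot":[0,-19.35,0],"jaw":1}]'
```

```text
time_s: 1.02
eef_pos: [0.4024, 0.369, 0.2798]
tool_rot: [-1.57, -0.002, 0.001]
ft_force: [1.1, 1.2, 1.1]
gripper_width: 0.0853
```

```bash
python3 -m creep '[{"travel":[0.006,0,-0.04],"delta_rot":[0,0,0],"jaw":1},{"travel":[0.012,0,-0.08],"delta_rot":[0,0,0],"jaw":1},{"travel":[0.018,0,-0.12],"delta_rot":[0,0,0],"jaw":1},{"travel":[0.024,0,-0.16],"delta_rot":[0,0,0],"jaw":1},{"travel":[0.030,0,-0.20],"delta_rot":[0,0,0],"jaw":1},{"travel":[0.036,0,-0.24],"delta_rot":[0,0,0],"jaw":1},{"travel":[0.042,0,-0.28],"delta_rot":[0,0,0],"jaw":1},{"travel":[0.052,0,-0.32],"delta_rot":[0,0,0],"jaw":1}]'
python3 -m creep '[{"travel":[0,0.0,-0.04],"delta_rot":[0,0,0],"jaw":1},{"travel":[0,0,-0.08],"delta_rot":[0,0,0],"jaw":1},{"travel":[0,0.01,-0.12],"delta_rot":[0,0,0],"jaw":1},{"travel":[0,0.03,-0.15],"delta_rot":[0,0,0],"jaw":1},{"travel":[0,0.055,-0.18],"delta_rot":[0,0,0],"jaw":1},{"travel":[0,0.08,-0.21],"delta_rot":[0,0,0],"jaw":1},{"travel":[0,0.105,-0.24],"delta_rot":[0,0,0],"jaw":1},{"travel":[0,0.13,-0.264],"delta_rot":[0,0,0],"jaw":1}]'
cat > look.py <<'E'
from h import *
import sys
s=robot.read_state();d=get_image("wrist");cv2.imwrite(f"pics/{sys.argv[1]}.png",d["image"])
np.savez(f"pics/{sys.argv[1]}.npz",T=T_wc(d,s),pos=s["eef_pos"])
print(s["time_s"],np.array(s["eef_pos"]),R.from_rotvec(s["tool_rot"]).as_matrix())
T=T_wc(d,s)
for b in blobs(d["image"],(100,100,40),(130,255,255),300):
    m=b[3].astype(np.uint8);cs,_=cv2.findContours(m,cv2.RETR_CCOMP,cv2.CHAIN_APPROX_NONE)
    for c in cs:
        if len(c)>40:
            e=cv2.fitEllipse(c);print("ell",np.array(e[0]),e[1],"z36:",cast(d,e[0],.036,T),"z0",cast(d,e[0],0,T)[:2])
E
python3 look.py w1
```

```text
time_s: 1.68
eef_pos: [0.453, 0.0489, 0.2796]
tool_rot: [-1.57, -0.0, -0.0]
ft_force: [0.9, -0.0, 1.0]
gripper_width: 0.0853
time_s: 2.35
eef_pos: [0.4534, -0.2155, 0.1485]
tool_rot: [-1.572, -0.0, -0.002]
ft_force: [0.1, 1.2, 0.7]
gripper_width: 0.0853
2.35 [ 0.4534 -0.2155  0.1485] [[ 1.      0.0012  0.0011]
 [-0.0011 -0.001   1.    ]
 [ 0.0012 -1.     -0.001 ]]
ell [250.83   184.2343] (62.58863830566406, 69.45327758789062) z36: [ 0.4508 -0.2171  0.036 ] z0 [ 0.4599 -0.2174]
ell [251.438  187.6964] (40.38174057006836, 46.91276168823242) z36: [ 0.4536 -0.2166  0.036 ] z0 [ 0.4631 -0.2168]
```

View pics/w1.png

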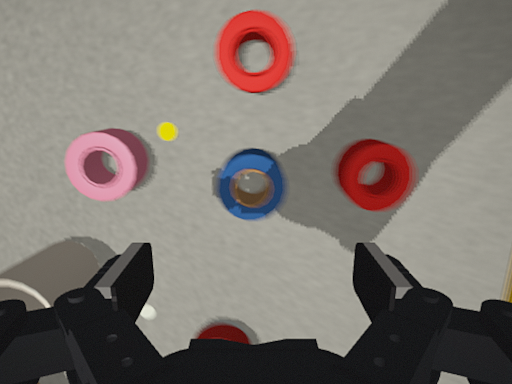

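The wrist view shows the blue roll centred at about (251,186). A red roll lies to its right at (375,174), the pink one is at (105,165), and the spare jar's cap is at (225,335). I'll lower a bit, let the arm settle, and look again.

```bash
python3 -m creep '[{"travel":[0,0.01,0],"delta_rot":[0,0,0],"jaw":1},{"travel":[0,0.02,0],"delta_rot":[0,0,0],"jaw":1},{"travel":[0,0.03,0],"delta_rot":[0,0,0],"jaw":1},{"travel":[0,0.04,0],"delta_rot":[0,0,0],"jaw":1},{"travel":[0,0.04,0],"delta_rot":[0,0,0],"jaw":1},{"travel":[0,0.04,0],"delta_rot":[0,0,0],"jaw":1},{"travel":[0,0.04,0],"delta_rot":[0,0,0],"jaw":1},{"travel":[0,0.04,0],"delta_rot":[0,0,0],"jaw":1}]'
sed -i 's/(100,100,40)/(95,70,25)/' look.py; python3 look.py w2
```

```text
time_s: 3.07
eef_pos: [0.4541, -0.213, 0.1099]
tool_rot: [-1.571, -0.001, -0.001]
ft_force: [-0.9, -0.1, -0.3]
gripper_width: 0.0855
3.0667 [ 0.4541 -0.213   0.1099] [[ 1.      0.0013 -0.0004]
 [ 0.0004 -0.0001  1.    ]
 [ 0.0013 -1.     -0.0001]]
ell [250.8531 197.882 ] (78.80501556396484, 84.04461669921875) z36: [ 0.4512 -0.2142  0.036 ] z0 [ 0.4619 -0.2144]
ell [250.7831 202.1787] (46.25, 48.1768913269043) z36: [ 0.4543 -0.2142  0.036 ] z0 [ 0.4655 -0.2145]
```

View pics/w2.png

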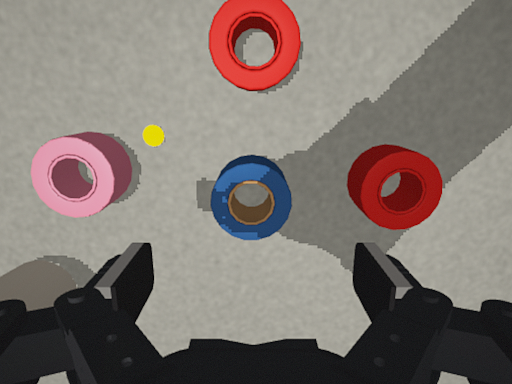

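```bash
python3 -m creep '[{"travel":[0,0.015,-0.001],"delta_rot":[0,0,0],"jaw":1},{"travel":[0,0.03,-0.001],"delta_rot":[0,0,0],"jaw":1},{"travel":[0,0.045,-0.001],"delta_rot":[0,0,0],"jaw":1},{"travel":[0,0.06,-0.001],"delta_rot":[0,0,0],"jaw":1},{"travel":[0,0.075,-0.001],"delta_rot":[0,0,0],"jaw":1},{"travel":[0,0.09,-0.001],"delta_rot":[0,0,0],"jaw":1},{"travel":[0,0.1,-0.001],"delta_rot":[0,0,0],"jaw":1},{"travel":[0,0.1,-0.001],"delta_rot":[0,0,0],"jaw":1}]' 40
python3 -m creep '[{"travel":[0,0,0],"delta_rot":[0,0,0],"jaw":-1},{"travel":[0,0,0],"delta_rot":[0,0,0],"jaw":-1},{"travel":[0,0,0],"delta_rot":[0,0,0],"jaw":-1},{"travel":[0,0,0],"delta_rot":[0,0,0],"jaw":-1},{"travel":[0,0,0],"delta_rot":[0,0,0],"jaw":-1},{"travel":[0,0,0],"delta_rot":[0,0,0],"jaw":-1},{"travel":[0,0,0],"delta_rot":[0,0,0],"jaw":-1},{"travel":[0,0,0],"delta_rot":[0,0,0],"jaw":-1}]' 40; python3 look.py w3
```

```text
time_s: 3.78
eef_pos: [0.4527, -0.2137, 0.008]
tool_rot: [-1.57, 0.002, 0.002]
ft_force: [-0.5, 0.1, 0.4]
gripper_width: 0.0856
time_s: 4.45
eef_pos: [0.4542, -0.2145, 0.0106]
tool_rot: [-1.571, -0.001, -0.002]
ft_force: [-1.5, 0.5, 5.7]
gripper_width: 0.0557
4.45 [ 0.4542 -0.2145  0.0106] [[ 1.      0.0019  0.0001]
 [-0.0001 -0.0004  1.    ]
 [ 0.0019 -1.     -0.0004]]
ell [253.1918 264.7927] (137.59605407714844, 147.30712890625) z36: [ 0.4488 -0.2141  0.036 ] z0 [ 0.4678 -0.2141]
ell [253.0564 276.6212] (75.26249694824219, 81.94854736328125) z36: [ 0.4539 -0.2141  0.036 ] z0 [ 0.4745 -0.2141]
```

View pics/w3.png

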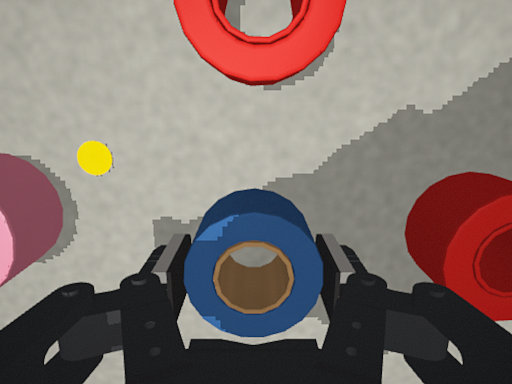

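The roll is gripped at 55.7 mm and centred on the TCP. The pan is clear, so I'll lift and carry it. The peg is near the inner reach limit, so I'll check how far in the arm gets.

```bash
python3 -m creep '[{"travel":[0,-0.03,0],"delta_rot":[0,0,0],"jaw":-1},{"travel":[0,-0.06,0],"delta_rot":[0,0,0],"jaw":-1},{"travel":[0,-0.09,0.01],"delta_rot":[0,0,0],"jaw":-1},{"travel":[0,-0.12,0.03],"delta_rot":[0,0,0],"jaw":-1},{"travel":[0,-0.15,0.05],"delta_rot":[0,0,0],"jaw":-1},{"travel":[0,-0.18,0.075],"delta_rot":[0,0,0],"jaw":-1},{"travel":[0,-0.20,0.105],"delta_rot":[0,0,0],"jaw":-1},{"travel":[0,-0.20,0.14],"delta_rot":[0,0,0],"jaw":-1}]'
python3 -m creep '[{"travel":[0,0,0.035],"delta_rot":[0,0,0],"jaw":-1},{"travel":[-0.005,0,0.07],"delta_rot":[0,0,0],"jaw":-1},{"travel":[-0.01,0,0.105],"delta_rot":[0,0,0],"jaw":-1},{"travel":[-0.015,0,0.14],"delta_rot":[0,0,0],"jaw":-1},{"travel":[-0.02,0,0.165],"delta_rot":[0,0,0],"jaw":-1},{"travel":[-0.02,0,0.183],"delta_rot":[0,0,0],"jaw":-1},{"travel":[-0.02,0,0.183],"delta_rot":[0,0,0],"jaw":-1},{"travel":[-0.02,0,0.183],"delta_rot":[0,0,0],"jaw":-1}]'
python3 look.py w4
```

```text
time_s: 5.17
eef_pos: [0.456, -0.0744, 0.2142]
tool_rot: [-1.57, -0.005, -0.01]
ft_force: [1.0, 1.3, -1.7]
gripper_width: 0.0554
time_s: 5.83
eef_pos: [0.4335, 0.1096, 0.2098]
tool_rot: [-1.57, -0.002, 0.001]
ft_force: [0.8, 0.6, -1.3]
gripper_width: 0.0555
5.8333 [0.4335 0.1096 0.2098] [[ 1.      0.0008 -0.0021]
 [ 0.0021  0.0005  1.    ]
 [ 0.0008 -1.      0.0005]]
ell [252.8898 264.9646] (137.04534912109375, 147.24961853027344) z36: [0.5332 0.11   0.036 ] z0 [0.5522 0.1101]
ell [252.8208 276.6728] (75.19786834716797, 81.98859405517578) z36: [0.5468 0.11   0.036 ] z0 [0.5673 0.11  ]
ell [498.6781 283.0262] (28.513904571533203, 114.77616882324219) z36: [0.5536 0.3707 0.036 ] z0 [0.5749 0.4004]
```

View pics/w4.png

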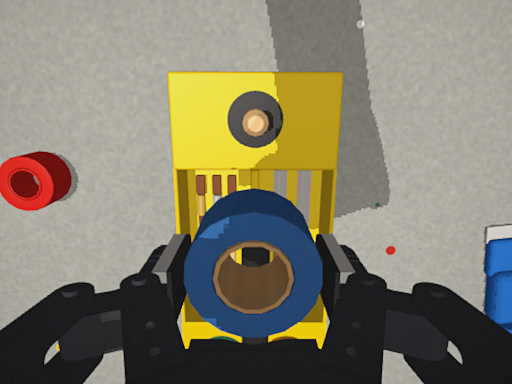

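The wrist view shows the peg top at about (256,122), its dark foot disc around (256,119), and the near deck edge from (168,72) to (343,72). I'll measure the peg, the deck edge and the yaw.

```bash
python3 - <<'E'
from h import *
s=robot.read_state();d=get_image("wrist");T=T_wc(d,s);im=d["image"]
hsv=cv2.cvtColor(im,cv2.COLOR_BGR2HSV)
# disc + peg = non-yellow inside the deck
roi=np.zeros(im.shape[:2],np.uint8);roi[80:160,215:300]=1
y=cv2.inRange(hsv,(20,110,60),(36,255,255))
m=((y==0)&(roi>0)).astype(np.uint8)
n,l,st,c=cv2.connectedComponentsWithStats(m);i=1+st[1:,4].argmax()
cs,_=cv2.findContours((l==i).astype(np.uint8),cv2.RETR_EXTERNAL,cv2.CHAIN_APPROX_NONE)
e=cv2.fitEllipse(max(cs,key=len));print("disc",e,"z55",cast(d,e[0],.055,T))
# peg
pm=((hsv[...,2]>110)&(l==i)&(hsv[...,1]>40)).astype(np.uint8)
n,l2,st2,c2=cv2.connectedComponentsWithStats(pm);j=1+st2[1:,4].argmax();print("peg",st2[j],c2[j],cast(d,c2[j],.105,T),cast(d,c2[j],.097,T))
# deck edges
yy=y.copy();top=[(u,np.argmax(yy[:,u]>0)) for u in range(180,335,5)]
L=np.array([cast(d,p,.055,T) for p in top]);k=np.polyfit(L[:,1],L[:,0],1);print("near edge x=",np.polyval(k,.11),"slope deg",np.degrees(np.arctan(k[0])))
for side in(0,1):
    pts=[]
    for r in range(85,160,5):
        cc=np.where(yy[r]>0)[0];cc=cc[(cc>150)&(cc<360)];pts.append((cc.min() if side==0 else cc.max()+1,r))
    P=np.array([cast(d,p,.055,T) for p in pts]);k=np.polyfit(P[:,0],P[:,1],1);print("side y at .383",np.polyval(k,.383),"slope",np.degrees(np.arctan(k[0])))
cv2.imwrite("pics/w4z.png",cv2.resize(im[60:180,160:350],None,fx=4,fy=4))
E
```

```text
disc ((256.1871337890625, 118.70926666259766), (54.26996612548828, 55.58405685424805), 2.6087446212768555) z55 [0.3827 0.1114 0.055 ]
peg [244 108  27  29 579] [256.4991 122.1278] [0.3825 0.1112 0.105 ] [0.383  0.1113 0.097 ]
near edge x= 0.3442859282783143 slope deg 0.14264228188865802
side y at .383 0.037669522457523814 slope -0.05523560287466978
side y at .383 0.18591087357908284 slope -0.13052160499263482
```

View pics/w4z.png

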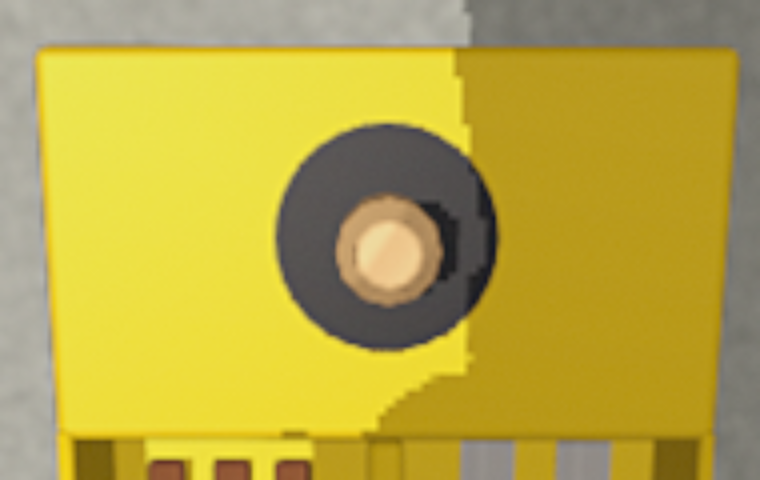

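```bash
python3 -m creep '[{"travel":[-0.01,0,0.001],"delta_rot":[0,0,0],"jaw":-1},{"travel":[-0.02,0,0.002],"delta_rot":[0,0,0],"jaw":-1},{"travel":[-0.03,0,0.002],"delta_rot":[0,0,0],"jaw":-1},{"travel":[-0.04,0,0.002],"delta_rot":[0,0,0],"jaw":-1},{"travel":[-0.051,0,0.002],"delta_rot":[0,0,0],"jaw":-1},{"travel":[-0.051,0,0.002],"delta_rot":[0,0,0],"jaw":-1},{"travel":[-0.051,0,0.002],"delta_rot":[0,0,0],"jaw":-1},{"travel":[-0.051,0,0.002],"delta_rot":[0,0,0],"jaw":-1}]'; python3 -c "
from h import *
s=robot.read_state();print(np.array(s['q']),np.array(s['tool_rot']))"
```

```text
time_s: 6.6
eef_pos: [0.3829, 0.111, 0.2096]
tool_rot: [-1.57, -0.001, -0.001]
ft_force: [-0.3, -0.5, 0.2]
gripper_width: 0.0554
[-0.7564  0.0254  0.3268  2.2139 -0.0105  0.9027  1.1477] [-1.5703 -0.0008 -0.0006]
```

Full reach there. I'll descend to just above the peg and look.

```bash
python3 -m creep '[{"travel":[0,0.015,0],"delta_rot":[0,0,0],"jaw":-1},{"travel":[0,0.03,0],"delta_rot":[0,0,0],"jaw":-1},{"travel":[0,0.045,0],"delta_rot":[0,0,0],"jaw":-1},{"travel":[0,0.06,0],"delta_rot":[0,0,0],"jaw":-1},{"travel":[0,0.075,0],"delta_rot":[0,0,0],"jaw":-1},{"travel":[0,0.085,0],"delta_rot":[0,0,0],"jaw":-1},{"travel":[0,0.085,0],"delta_rot":[0,0,0],"jaw":-1},{"travel":[0,0.085,0],"delta_rot":[0,0,0],"jaw":-1}]'; python3 look.py w5; python3 -c "
from h import *
s=robot.read_state();print(np.array(s['q']),np.array(s['tool_rot']))"
```

```text
time_s: 7.27
eef_pos: [0.3828, 0.1107, 0.1241]
tool_rot: [-1.572, 0.001, 0.0]
ft_force: [-0.1, 0.1, -1.0]
gripper_width: 0.0551
7.2667 [0.3828 0.1107 0.1241] [[ 1.     -0.0007  0.0004]
 [-0.0004 -0.001   1.    ]
 [-0.0007 -1.     -0.001 ]]
ell [253.63   262.5793] (135.90628051757812, 154.14401245117188) z36: [0.4352 0.1114 0.036 ] z0 [0.4537 0.1114]
ell [252.8362 276.6729] (75.24999237060547, 81.99907684326172) z36: [0.4471 0.1108 0.036 ] z0 [0.4675 0.1107]
[-0.7292  0.1818  0.3231  2.3003 -0.092   0.6706  1.2315] [-1.571   0.0001 -0.0006]
```

View pics/w5.png

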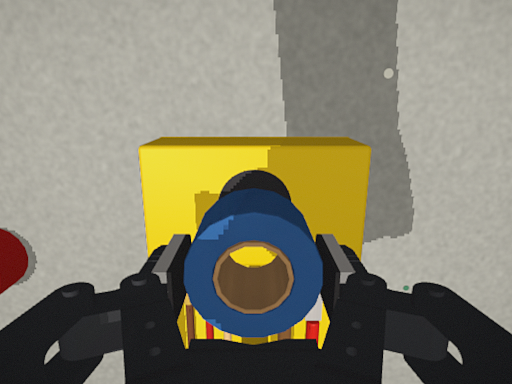

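```bash
python3 -m creep '[{"travel":[0,0.004,0],"delta_rot":[0,0,0],"jaw":-1},{"travel":[0,0.008,0],"delta_rot":[0,0,0],"jaw":-1},{"travel":[0,0.012,0],"delta_rot":[0,0,0],"jaw":-1},{"travel":[0,0.016,0],"delta_rot":[0,0,0],"jaw":-1},{"travel":[0,0.02,0],"delta_rot":[0,0,0],"jaw":-1},{"travel":[0,0.024,0],"delta_rot":[0,0,0],"jaw":-1},{"travel":[0,0.028,0],"delta_rot":[0,0,0],"jaw":-1},{"travel":[0,0.028,0],"delta_rot":[0,0,0],"jaw":-1}]'; python3 look.py w6; python3 -c "
from h import *
s=robot.read_state();print(np.array(s['q']),np.array(s['tool_rot']))"
```

```text
time_s: 7.98
eef_pos: [0.3821, 0.1107, 0.0955]
tool_rot: [-1.571, 0.001, 0.001]
ft_force: [-1.3, -0.2, -0.4]
gripper_width: 0.0555
7.9833 [0.3821 0.1107 0.0955] [[ 1.     -0.0011  0.0001]
 [-0.0001 -0.0007  1.    ]
 [-0.0011 -1.     -0.0007]]
ell [252.8535 262.9492] (136.0233612060547, 152.63856506347656) z36: [0.42   0.1108 0.036 ] z0 [0.4386 0.1108]
ell [252.8513 276.653 ] (75.26555633544922, 81.97779083251953) z36: [0.4301 0.1108 0.036 ] z0 [0.4505 0.1108]
[-0.7097  0.2427  0.3075  2.323  -0.1304  0.5919  1.2684] [-1.5714  0.0008  0.0006]
```

View pics/w6.png

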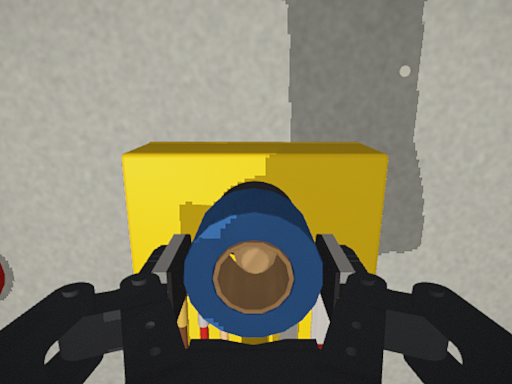

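The peg tip now shows inside the hole at (256,258), with no contact force, so I'll continue down.

```bash
python3 -m creep '[{"travel":[0,0.004,0.001],"delta_rot":[0,0,0],"jaw":-1},{"travel":[0,0.008,0.001],"delta_rot":[0,0,0],"jaw":-1},{"travel":[0,0.012,0.001],"delta_rot":[0,0,0],"jaw":-1},{"travel":[0,0.016,0.001],"delta_rot":[0,0,0],"jaw":-1},{"travel":[0,0.02,0.001],"delta_rot":[0,0,0],"jaw":-1},{"travel":[0,0.024,0.001],"delta_rot":[0,0,0],"jaw":-1},{"travel":[0,0.028,0.001],"delta_rot":[0,0,0],"jaw":-1},{"travel":[0,0.028,0.001],"delta_rot":[0,0,0],"jaw":-1}]'; python3 look.py w7; python3 -c "
from h import *
s=robot.read_state();print(np.array(s['q']),np.array(s['tool_rot']))"
```

```text
time_s: 8.7
eef_pos: [0.3822, 0.1116, 0.0676]
tool_rot: [-1.571, 0.001, 0.001]
ft_force: [0.4, 0.2, 0.2]
gripper_width: 0.0556
8.7 [0.3822 0.1116 0.0676] [[ 1.     -0.0011  0.0002]
 [-0.0002 -0.0006  1.    ]
 [-0.0011 -1.     -0.0006]]
ell [252.9475 264.8518] (137.16000366210938, 146.96737670898438) z36: [0.4067 0.1119 0.036 ] z0 [0.4256 0.1119]
ell [252.8517 276.6469] (75.30101776123047, 81.9248046875) z36: [0.4143 0.1118 0.036 ] z0 [0.4347 0.1118]
[-0.6854  0.306   0.2822  2.3391 -0.1708  0.5151  1.304 ] [-1.5713  0.0008  0.0005]
```

View pics/w7.png

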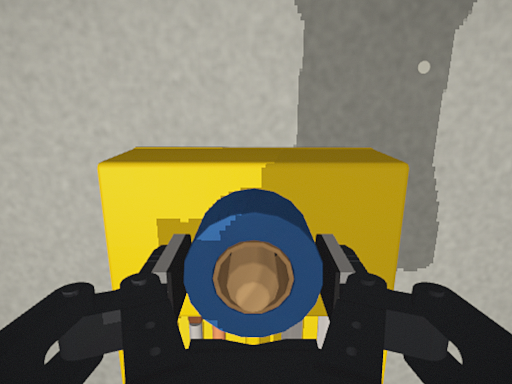

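```bash
python3 -m creep '[{"travel":[0,0.001,0],"delta_rot":[0,0,0],"jaw":-1},{"travel":[0,0.002,0],"delta_rot":[0,0,0],"jaw":-1},{"travel":[0,0.003,0],"delta_rot":[0,0,0],"jaw":-1},{"travel":[0,0.003,0],"delta_rot":[0,0,0],"jaw":-1},{"travel":[0,0.003,0],"delta_rot":[0,0,0],"jaw":0.5},{"travel":[0,0.003,0],"delta_rot":[0,0,0],"jaw":0.8},{"travel":[0,0.003,0],"delta_rot":[0,0,0],"jaw":0.8},{"travel":[0,0.003,0],"delta_rot":[0,0,0],"jaw":0.8}]'; python3 look.py w8
```

```text
time_s: 9.42
eef_pos: [0.3826, 0.1119, 0.0653]
tool_rot: [-1.571, -0.0, -0.0]
ft_force: [0.3, 0.5, 0.1]
gripper_width: 0.0773
9.4167 [0.3826 0.1119 0.0653] [[ 1.      0.0001  0.0001]
 [-0.0001  0.0001  1.    ]
 [ 0.0001 -1.      0.0001]]
ell [253.3    265.5252] (135.85118103027344, 147.72349548339844) z36: [0.4064 0.1124 0.036 ] z0 [0.4254 0.1124]
ell [253.1989 277.3046] (75.5641860961914, 82.0663070678711) z36: [0.4139 0.1123 0.036 ] z0 [0.4345 0.1124]
```

View pics/w8.png

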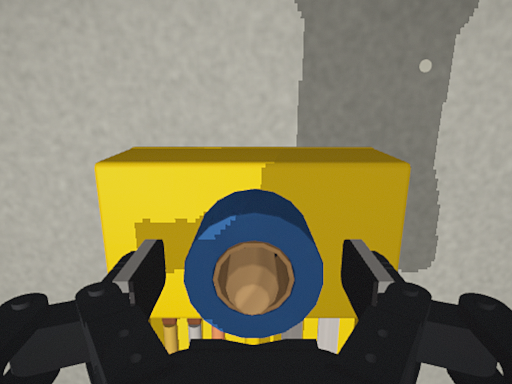

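The roll is released on the peg with the fingers clear. I'll back straight up, then look.

```bash
python3 -m creep '[{"travel":[0,-0.01,0],"delta_rot":[0,0,0],"jaw":0.8},{"travel":[0,-0.03,0],"delta_rot":[0,0,0],"jaw":0.8},{"travel":[0,-0.05,0],"delta_rot":[0,0,0],"jaw":0.8},{"travel":[0,-0.075,0],"delta_rot":[0,0,0],"jaw":0.8},{"travel":[0,-0.1,0],"delta_rot":[0,0,0],"jaw":0.8},{"travel":[0,-0.125,0],"delta_rot":[0,0,0],"jaw":0.8},{"travel":[0,-0.15,0],"delta_rot":[0,0,0],"jaw":0.8},{"travel":[0,-0.165,0],"delta_rot":[0,0,0],"jaw":0.8}]'
python3 -m creep '[{"travel":[0.02,0,0],"delta_rot":[0,0,0],"jaw":0.8},{"travel":[0.04,0,0],"delta_rot":[0,0,0],"jaw":0.8},{"travel":[0.06,0,0],"delta_rot":[0,0,0],"jaw":0.8},{"travel":[0.06,0,0],"delta_rot":[0,0,0],"jaw":0.8},{"travel":[0.06,0,0],"delta_rot":[0,0,0],"jaw":0.8},{"travel":[0.06,0,0],"delta_rot":[0,0,0],"jaw":0.8},{"travel":[0.06,0,0],"delta_rot":[0,0,0],"jaw":0.8},{"travel":[0.06,0,0],"delta_rot":[0,0,0],"jaw":0.8}]'
sed -i 's/"z36:",cast(d,e\[0\],.036,T)/"z91:",cast(d,e[0],.091,T)/' look.py;python3 look.py w9
python3 - <<'E'
from h import *
cv2.imwrite("pics/top9.png",cv2.resize(get_image("top")["image"][120:290,160:400],None,fx=3.2,fy=3.2))
cv2.imwrite("pics/scene9.png",cv2.resize(get_image("scene")["image"][130:290,130:350],None,fx=3.2,fy=3.2,interpolation=cv2.INTER_CUBIC))
E
```

```text
time_s: 10.13
eef_pos: [0.3833, 0.1121, 0.2327]
tool_rot: [-1.569, -0.002, -0.002]
ft_force: [1.3, -0.2, 0.7]
gripper_width: 0.077
time_s: 10.8
eef_pos: [0.4418, 0.1119, 0.2302]
tool_rot: [-1.571, 0.0, 0.001]
ft_force: [0.0, 0.6, 0.3]
gripper_width: 0.0769
10.8 [0.4418 0.1119 0.2302] [[ 1.     -0.0006 -0.0003]
 [ 0.0003  0.0002  1.    ]
 [-0.0006 -1.      0.0002]]
ell [253.1234 109.5257] (65.1961441040039, 67.23809051513672) z91: [0.3826 0.1122 0.091 ] z0 [0.3851 0.1122]
ell [253.0576 110.2413] (40.040042877197266, 41.197452545166016) z91: [0.3832 0.1121 0.091 ] z0 [0.3858 0.1121]
ell [493.5893 262.7773] (41.54317855834961, 96.69493865966797) z91: [0.5205 0.3352 0.091 ] z0 [0.5675 0.4072]
```

View pics/w9.png

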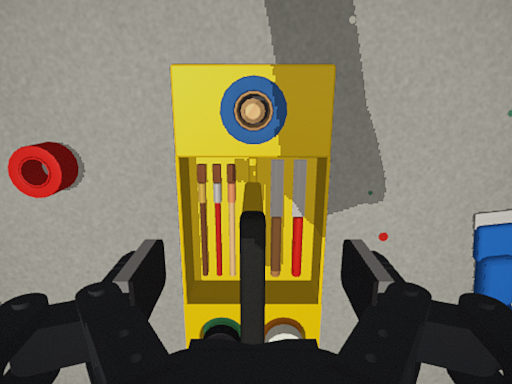

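View pics/scene9.png

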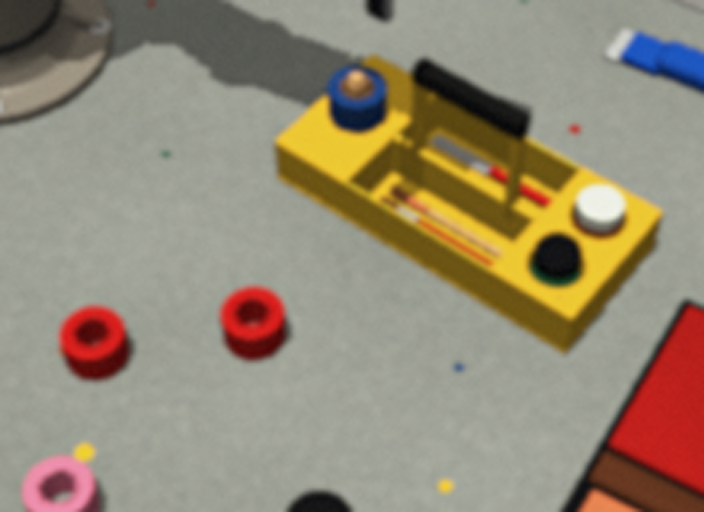

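The roll sits on the deck, with its centre at (0.383, 0.112) and the peg through it (wrist view, 253,110). Next I'll move over the handle, a few mm towards the jars where the load should balance, and go down.

```bash
python3 -m creep '[{"travel":[0.025,0,0],"delta_rot":[0,0,0],"jaw":0.8},{"travel":[0.05,0,0],"delta_rot":[0,0,0],"jaw":0.8},{"travel":[0.072,0,0],"delta_rot":[0,0,0],"jaw":0.8},{"travel":[0.072,0.02,0],"delta_rot":[0,0,0],"jaw":0.8},{"travel":[0.072,0.045,0],"delta_rot":[0,0,0],"jaw":0.8},{"travel":[0.072,0.07,0],"delta_rot":[0,0,0],"jaw":0.8},{"travel":[0.072,0.094,0],"delta_rot":[0,0,0],"jaw":0.8},{"travel":[0.072,0.094,0],"delta_rot":[0,0,0],"jaw":0.8}]'
python3 look.py w10
```

```text
time_s: 11.62
eef_pos: [0.5114, 0.1113, 0.1324]
tool_rot: [-1.574, 0.005, 0.006]
ft_force: [-1.2, -0.2, -0.1]
gripper_width: 0.0767
11.6167 [0.5114 0.1113 0.1324] [[ 1.     -0.0071 -0.0004]
 [ 0.0004 -0.0028  1.    ]
 [-0.0071 -1.     -0.0028]]
ell [254.5316  17.8619] (44.75175857543945, 100.18486022949219) z91: [0.4046 0.1121 0.091 ] z0 [0.3845 0.1122]
```

View pics/w10.png

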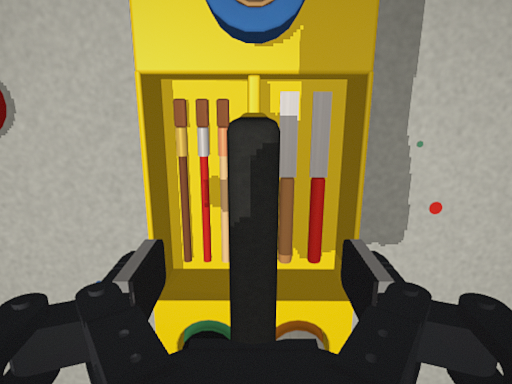

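The bar lies midway between the open jaws, at column 254. Closing on it.

```bash
python3 -m creep '[{"travel":[0,0,0],"delta_rot":[0,0,0],"jaw":0.8},{"travel":[0,0,0],"delta_rot":[0,0,0],"jaw":0.4},{"travel":[0,0,0],"delta_rot":[0,0,0],"jaw":0},{"travel":[0,0,0],"delta_rot":[0,0,0],"jaw":-0.4},{"travel":[0,0,0],"delta_rot":[0,0,0],"jaw":-1},{"travel":[0,0,0],"delta_rot":[0,0,0],"jaw":-1},{"travel":[0,0,0],"delta_rot":[0,0,0],"jaw":-1},{"travel":[0,0,0],"delta_rot":[0,0,0],"jaw":-1}]' 100; python3 look.py w11; python3 -c "
from h import *
s=robot.read_state();print(s['ft_force'],s['moment'],s['gripper_width'])"
```

```text
time_s: 12.33
eef_pos: [0.5149, 0.1113, 0.1369]
tool_rot: [-1.571, 0.0, -0.001]
ft_force: [-0.9, -2.3, 6.3]
gripper_width: 0.0165
12.3333 [0.5149 0.1113 0.1369] [[ 1.      0.0006  0.0008]
 [-0.0008  0.      1.    ]
 [ 0.0006 -1.      0.    ]]
ell [254.6158  15.1362] (37.981971740722656, 93.73746490478516) z91: [0.4064 0.1125 0.091 ] z0 [0.3863 0.1128]
[-1.6746 -2.0319  6.4042] [-0.3715  0.2526  0.0345] 0.016634513185614788
```

Gripped at 16.6 mm, which fits soft rubber. I'll lift about 15 mm slowly to check tilt and moment.

```bash
python3 -m creep '[{"travel":[0,-0.002,0],"delta_rot":[0,0,0],"jaw":-1},{"travel":[0,-0.004,0],"delta_rot":[0,0,0],"jaw":-1},{"travel":[0,-0.006,0],"delta_rot":[0,0,0],"jaw":-1},{"travel":[0,-0.008,0],"delta_rot":[0,0,0],"jaw":-1},{"travel":[0,-0.01,0],"delta_rot":[0,0,0],"jaw":-1},{"travel":[0,-0.013,0],"delta_rot":[0,0,0],"jaw":-1},{"travel":[0,-0.015,0],"delta_rot":[0,0,0],"jaw":-1},{"travel":[0,-0.015,0],"delta_rot":[0,0,0],"jaw":-1}]' 120; python3 look.py w12; python3 -c "
from h import *
s=robot.read_state();print(s['ft_force'],s['moment'],s['gripper_width'])"
```

```text
time_s: 13.05
eef_pos: [0.5149, 0.112, 0.1518]
tool_rot: [-1.57, -0.001, -0.001]
ft_force: [0.7, -0.5, -5.7]
gripper_width: 0.0164
13.05 [0.5149 0.112  0.1518] [[ 1.      0.0008  0.0001]
 [-0.0001  0.0003  1.    ]
 [ 0.0008 -1.      0.0003]]
ell [254.1672  15.1312] (37.88058090209961, 93.19905853271484) z91: [0.4031 0.1128 0.091 ] z0 [0.3831 0.1131]
[ 0.4503 -0.5103 -5.995 ] [-0.0413  0.0238  0.0794] 0.016404738803573585
```

View pics/w12.png

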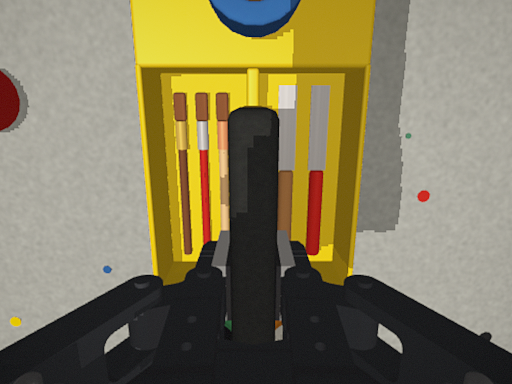

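Full weight is carried (about 5.9 N) and the moment is small. The roll's position in the wrist image hasn't changed since before the lift, so there is no tilt. I'll raise it to about 90 mm.

```bash
python3 -m creep '[{"travel":[0,-0.008,0],"delta_rot":[0,0,0],"jaw":-1},{"travel":[0,-0.02,0],"delta_rot":[0,0,0],"jaw":-1},{"travel":[0,-0.032,0],"delta_rot":[0,0,0],"jaw":-1},{"travel":[0,-0.044,0],"delta_rot":[0,0,0],"jaw":-1},{"travel":[0,-0.056,0],"delta_rot":[0,0,0],"jaw":-1},{"travel":[0,-0.066,0],"delta_rot":[0,0,0],"jaw":-1},{"travel":[0,-0.072,0],"delta_rot":[0,0,0],"jaw":-1},{"travel":[0,-0.075,0],"delta_rot":[0,0,0],"jaw":-1}]' 120
python3 -m creep '[{"travel":[0,0,0],"delta_rot":[0,0,0],"jaw":-1},{"travel":[0,0,0],"delta_rot":[0,0,0],"jaw":-1},{"travel":[0,0,0],"delta_rot":[0,0,0],"jaw":-1},{"travel":[0,0,0],"delta_rot":[0,0,0],"jaw":-1},{"travel":[0,0,0],"delta_rot":[0,0,0],"jaw":-1},{"travel":[0,0,0],"delta_rot":[0,0,0],"jaw":-1},{"travel":[0,0,0],"delta_rot":[0,0,0],"jaw":-1},{"travel":[0,0,0],"delta_rot":[0,0,0],"jaw":-1}]' 120
python3 look.py w13; python3 - <<'E'
from h import *
s=robot.read_state();print(s['ft_force'],s['moment'],s['gripper_width'])
cv2.imwrite("pics/scene13.png",cv2.resize(get_image("scene")["image"][70:330,100:420],None,fx=2.3,fy=2.3,interpolation=cv2.INTER_CUBIC))
E
```

```text
time_s: 13.77
eef_pos: [0.515, 0.112, 0.2274]
tool_rot: [-1.57, -0.001, -0.001]
ft_force: [-0.1, -0.1, -5.9]
gripper_width: 0.0163
time_s: 14.43
eef_pos: [0.5145, 0.1118, 0.2262]
tool_rot: [-1.571, 0.0, 0.0]
ft_force: [-0.3, 0.2, -7.5]
gripper_width: 0.0166
14.4333 [0.5145 0.1118 0.2262] [[ 1.     -0.0002  0.0001]
 [-0.0001 -0.0001  1.    ]
 [-0.0002 -1.     -0.0001]]
ell [254.145  15.073] (37.747196197509766, 93.15680694580078) z91: [0.3862 0.1129 0.091 ] z0 [0.3661 0.1131]
ell [499.8571 223.2222] (24.988197326660156, 172.40792846679688) z91: [0.5529 0.3302 0.091 ] z0 [0.5873 0.4016]
[ 0.2462 -0.247  -5.8681] [0.0011 0.0108 0.0268] 0.016252927369820494
```

View pics/w13.png

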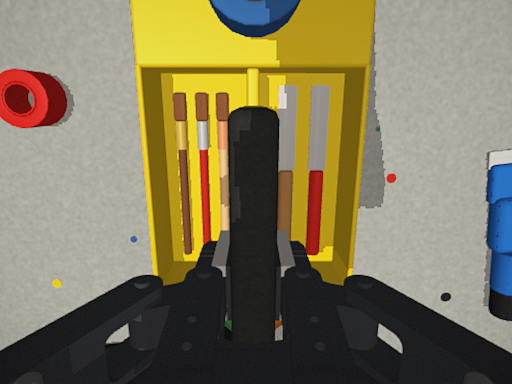

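View pics/scene13.png

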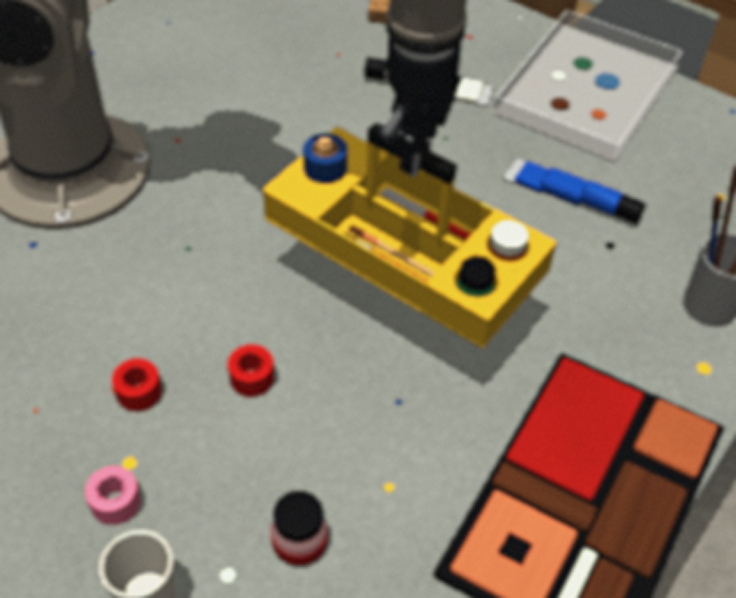

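The caddy hangs level, risen about 90 mm (TCP 0.137 to 0.226). The roll is on the peg, both jars are in their wells, and the bystanders look untouched.

```bash
python3 -c "
from h import *
s=robot.read_state();print(s['time_s'],np.abs(s['dq']).max());print(robot.job_done())"
```

```text
14.5333 0.012031091885882805
the job is handed in; nothing more can be done
None
```

The blue tape roll is on the caddy's peg and released. The arm is holding the loaded caddy by its handle, level and about 9 cm above the table. I handed the job in at 14.5 s; the system reports no verdict.

- **Roll on the peg:** after release, the camera put its centre within about 1 mm of the peg axis. I judged that it sits flat on the deck from the pictures, which show no gap; I did not measure it.
- **Lift:** the wrist carried about 5.9 N with almost no moment. The roll's position in the wrist picture did not shift between closing the grip and the final hold, so I saw no tilt or slip. At hand-in the joints were nearly still (at most 0.012 rad/s).
- **Jars and other things:** the last scene view shows both jars in their wells, and the spare jar, water pot and blue tube where they stood. I checked these by eye only.
- **Disagreements:** the scene and top cameras differed by about 4 to 11 mm in the first position estimates, so I used the wrist camera for the roll and the peg. The gripper reads 16.4 mm on the 18 mm bar, probably because the rubber compresses.

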